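# Hold a bead shaker's bayonet lid at its half position

### The arm

A 6-joint arm with a two-finger parallel gripper is mounted at the origin on the work surface. World frame = base frame: x ahead of the robot, y to its left, z up, the work surface at z = 0. Lengths are in m, angles in degrees, forces in N, time in s.
With the tool pointing down it reaches from about 0.2 to 0.875 m from the base axis. Payload 3.4 kg.
Tool frame: the origin (TCP) lies midway between the tips of the shut fingers; the grasp point (between the pads) lies env.pinch_z behind it (env.pinch_z is the distance from the TCP to the grasp point, in m); z points along the fingers, y is the direction in which the jaws open and shut (so a half turn about z gives the same grasp; the last joint's range is limited). The gripper opens to 94 mm and grips with 3 to 60 N. Pads are 16 mm wide; open, the fingers measure 119 mm over their backs; the gripper's body (75 mm by 177 mm) begins 78 mm behind the grasp point.
Start: joints at [-72.25, 15.808, 86.224, -0, 77.962, -6.933], TCP at [0.24, -0.523, 0.205] pointing down, gripper open.
Joint ranges: [-165.64, 165.64], [-43.16, 119.46], [12.63, 154.43], [-67.54, 247.53], [6.08, 155.33], [-154.97, 154.97]. Speed limits (degrees/s): [147.25, 147.25, 180, 180, 180, 180].

### API

Orientations are given as [roll, pitch, yaw] about the fixed x, y, z axes, in that order (R = Rz(yaw) Ry(pitch) Rx(roll)).
In Python, from plant import monitor, imaging, env gives the robot as it stands.
- The arm moves only by the shell command python3 -m handwheel 'ROWS' [FORCE]. ROWS is JSON, a list of rows, each a list of 3 entries, a list of its own where there are three numbers: the finger opening in m, from 0 to 0.094, then the shift along the tool's x, y, z in m, then the turn about the tool's z in degrees. In form: [[grip, [dx, dy, dz], roll], ...]. A call has 1 to 10 rows; each row shifts and turns the commanded pose from where the row before left it, along the tool's axes as they then stand; what a row does not reach is not made up. A row lasts 1/10 s, in which the tool goes at most 50 mm and 8.59 degrees, less where a joint would pass 70% of its speed; a pose out of reach is approached as far as the arm can. A call with a gripper value outside its range is refused whole. The fingers move at their own pace and stop on an object; FORCE is the grip in N (left out, the last holds). Time passes only in rows, so rows that do not move let the fingers close. It gives the time, the measured TCP pose, the force and the opening at its end, in the units of the state.
- monitor.observe(): the state, without advancing time (a new reading comes with each control period).
- imaging.get_image(name): name is "scene" or "top" or "wrist"; returns a dict with "frame" (480x640x3 uint8, red, green, blue), "fx", "fy", "cx", "cy" (pixels), "k1" (the pictures are not rectified: a ray, as slopes to the right and down, at radius r is drawn at 1 + k1 r^2 times it, then the intrinsics apply), "camera_from_world" (4x4, takes a point from world to camera coordinates). Camera axes: x right, y up, looking along -z (the intrinsics and any distortion apply to the point x, -y, -z); pixel columns grow to the right and rows downward; lengths in m; the calibration is good to about 2 mm. A picture is of the moment at which its call begins. There is no depth.
- env.hand_in(): hands the job in, once; it reports no verdict.
The state is a dict: "clock": time; "joint_pos": joint angles; "qvel": joint speeds; "joint_torque": joint torques, N m; "tool_pos": TCP position; "tool_rot": TCP orientation; "ft_force": force on the tool from outside, world axes, zero at the start; "torque": the same for the moment, N m; "finger_gap": opening from 0.0 (shut) to 1.0 (fully open).
Only numpy, scipy, OpenCV 4.12 (cv2) and the standard library are available. Lean on these libraries where they do the work, as an engineer would, in place of code of your own. Each camera call takes 0.05 s, during which the arm holds its last target. There are 200 camera calls.

### The job

Load the bead shaker: seat the vial carrier fully down on the two pegs of its deck, then insert the bayonet lid over it, lugs down through the two gaps of the collar, until it rests on the deck. Twist the lid clockwise (seen from above) by 45 degrees, so that its grip bar points at the single-rib half marks, well short of the click at the twin-rib lock marks; never let it reach the click. It is a hold-to-run position that springs back when let go, so finish while still gripping the lid there, and leave the other things on the table where they stand.

Things in the scene. Friction and masses are not known exactly. Their poses are not given: they have to be found in the camera images.
- shaker: Bead shaker, fixed: round white housing, 176 mm across, with a bright metal deck 50 mm above the table inside a white collar (outside 160, inside 145 mm wide, top 15 mm above the deck). Two dark steel pegs stand on the deck at x = +34 and -34 mm, y = 0: 8 mm thick, 10 mm tall, tops tapered. Origin at the centre of its underside, z up. Small black display on its -x face.
- deck (a point): Point on the shaker's axis at deck height, where the origins of the seated carrier and lid come to rest; axes as the shaker's.
- gap (a point): Middle of the +x gap in the dark steel flange inside the collar, 69 mm from the axis, at the flange's top; its twin is at -x. The gaps are 20 mm wide, in line with the pegs. The flange is 129 mm wide inside, from 9 to 15 mm above the deck. Lugs go down through the gaps, then turn clockwise (from above) under it; anticlockwise is blocked.
- half_mark (a point): Single black rib on the collar's top, 45 degrees clockwise (from above) of the +x gap, 78 mm from the axis; its twin is across from it. This is the half position of the lid's bar and lugs. Twin ribs 90 degrees clockwise of the gaps mark the locked position. Two spring detents inside click as the lid is twisted 70 to 80 degrees.
- ring (a joint): Interlock ring in the collar, pushed along by the lid's lugs as the lid is twisted clockwise; 0 at rest, grows in rad. It reads the lid's twist less the lugs' free play: 0.06 with the lugs centred in the gaps, up to 0.12. A spring turns it back with 0.14 N m at 0, 0.23 N m at the half position; a lid let go turns back with it, most of the way.
- carrier: Vial carrier, loose, about 0.2 kg: dark grey plate 90 (x) by 52 (y) by 12 mm with two 11 mm through holes at x = +-34 mm, y = 0. Upright grip fin in its middle, 24 (x) by 12 (y) mm, up to 52 mm above the underside. Four blue-capped vials at x +-34, y +-18.5 mm, 12 mm wide, tops 33 mm above the underside. Half a turn makes no difference. origin at the centre of its underside, z up.
- lid: Bayonet lid, loose, about 0.25 kg: grey cap open below, 124 mm across, 64 mm tall, inside 116 wide and 58 mm high. Black grip bar across its top, 64 (x) by 12 (y) mm, 64 to 94 mm above the underside. Two lugs at its lower edge at +x and -x, under the bar's ends, 12 mm wide, 6 mm tall, out to 70.5 mm from the axis. Half a turn makes no difference. origin at the centre of its underside, z up.
- tube_rack: White rack block 50 by 110 by 45 mm with three blue-capped tubes, 114 mm tall in all; leave alone; origin at the centre of its underside.
- spray_bottle: Clear spray bottle, 72 mm across, 213 mm tall; leave alone; origin at the centre of its underside.
- kit_carton: Small white carton 44 by 70 by 40 mm; leave alone; origin at the centre of its underside.
- cassette: White test cassette 22 by 70 by 6 mm; leave alone; origin at the centre of its underside.
- tip_box: Pipette tip box 120 by 80 by 64 mm; leave alone; origin at the centre of its underside.
- swab_carton: Brown carton 100 by 150 by 70 mm; leave alone; origin at the centre of its underside.
Things that resemble listed ones, but are neither listed nor needed, are in the scene too. Leave any orange look-alike of the lid alone.

How it is judged:
By the outcome, as a careful person would: the job done as asked, in the order asked, and still so for the second after the job is handed in, while the arm keeps its last pose, push and grip.
It also fails if it takes over 61 s, if anything falls off the work surface, if the arm or the gripper's body presses on something with over 40 N, if the wrist force passes 120 N, or if a joint passes its speed limit or range.

## Working session

There is one attempt and no reset: what is moved stays moved. The work goes in short steps, Python scripts to look and compute and a shell command to move; the robot and the scene stay as the last step left them, time stands still between calls to the robot, and variables do not carry over. Pictures are saved under pics/ and viewed, about 8 in all and at most 12, crops included, and the job is handed in when it is done.

```bash
mkdir -p pics; ls
python3 - <<'E'
from plant import monitor, imaging, env
import cv2,numpy as np
print(monitor.observe(), env.pinch_z)
for n in ["scene","top"]:
    d=imaging.get_image(n); cv2.imwrite(f"pics/{n}0.png",d["frame"][:,:,::-1])
    print(n,{k:v for k,v in d.items() if k!="frame"})
E
```

```text
pics
{'clock': 0.0, 'joint_pos': array([-7.22500244e+01,  1.58482093e+01,  8.62943652e+01, -3.10579929e-03,
        7.79626082e+01, -6.93186445e+00]), 'qvel': array([-0.02804296,  0.08475248, -0.00257713,  0.00811256,  0.12278022,
       -0.05603575]), 'joint_torque': array([-2.01958050e-03, -4.04587626e+01, -2.37229353e+01,  7.04495749e-02,
        3.46638425e-02, -1.36398749e-04]), 'tool_pos': array([ 0.23991668, -0.5219259 ,  0.20460486]), 'tool_rot': array([-1.79895220e+02, -9.68025421e-03,  2.46824817e+01]), 'ft_force': array([ 0.46189879, -0.27294719,  0.91654208]), 'torque': array([ 0.01585728, -0.02436022,  0.05386623]), 'finger_gap': 1.0000791522079788} 0.0188
scene {'fx': 613.2483364678492, 'fy': 613.2483364678492, 'cx': 319.0720995008762, 'cy': 240.78346894427028, 'k1': -0.12998459829010922, 'camera_from_world': array([[ 0.78986316,  0.61322059, -0.00875803, -0.40602827],
       [-0.52853213,  0.68788436,  0.49746245,  0.26345362],
       [ 0.31107873, -0.38829836,  0.8674413 , -1.84867398],
       [ 0.        ,  0.        ,  0.        ,  1.        ]])}
top {'fx': 434.1051005511034, 'fy': 434.1051005511034, 'cx': 313.2888338913459, 'cy': 237.26884260647367, 'k1': 0.03595497987385696, 'camera_from_world': array([[-0.02256065, -0.99949953,  0.02217448, -0.0073416 ],
       [ 0.98593518, -0.0185696 ,  0.16609335, -0.54560269],
       [-0.16559845,  0.02560977,  0.98586069, -0.89885919],
       [ 0.        ,  0.        ,  0.        ,  1.        ]])}
```

View pics/top0.png

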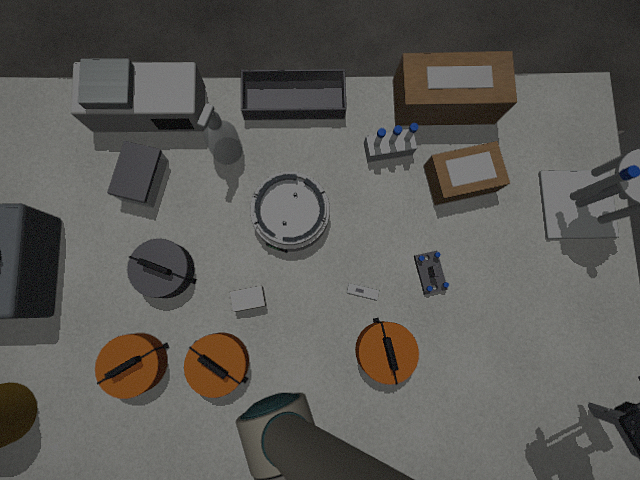

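View pics/scene0.png

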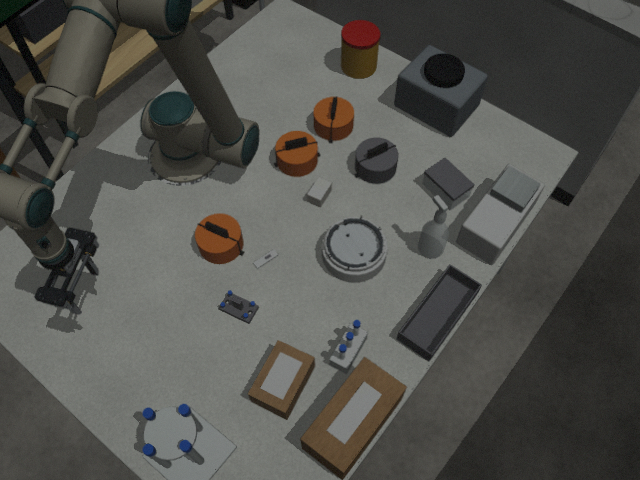

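The top view shows the carrier at (432,272), the grey lid at (160,268) and the shaker at (290,212). The scene view shows them at (238,306), (377,160) and (355,246). I'll enlarge these in both views.

```bash
cat > h.py <<'E'
import numpy as np,cv2
from plant import monitor, imaging, env
def K(d): return np.array([[d["fx"],0,d["cx"]],[0,d["fy"],d["cy"]],[0,0,1]]),np.array([d["k1"],0,0,0,0.])
def ray(d,uv):
    k,D=K(d); p=cv2.undistortPoints(np.array([[uv]],float),k,D)[0,0]
    T=d["camera_from_world"]; R=T[:3,:3]
    v=R.T@np.array([p[0],-p[1],-1]); return -R.T@T[:3,3], v/np.linalg.norm(v)
def tri(obs):
    A=np.zeros((3,3));b=np.zeros(3)
    for d,uv in obs:
        o,v=ray(d,uv);P=np.eye(3)-np.outer(v,v);A+=P;b+=P@o
    X=np.linalg.solve(A,b)
    return X,[np.linalg.norm((np.eye(3)-np.outer(v,v))@(X-o)) for o,v in (ray(d,uv) for d,uv in obs)]
def atz(d,uv,z):
    o,v=ray(d,uv); return o+v*(z-o[2])/v[2]
def proj(d,X):
    T=d["camera_from_world"];c=T[:3,:3]@np.asarray(X,float)+T[:3,3];k,D=K(d)
    return cv2.projectPoints(np.array([[c[0],-c[1],-c[2]]]),np.zeros(3),np.zeros(3),k,D)[0][0,0]
def save(n,name):
    d=imaging.get_image(n);cv2.imwrite(f"pics/{name}.png",d["frame"][:,:,::-1]);return d
E
python3 - <<'E'
from h import *
rows=[]
for n,cs in (("top",[(432,272),(163,268),(290,212)]),("scene",[(238,306),(377,160),(355,246)])):
    im=cv2.imread(f"pics/{n}0.png"); ts=[]
    for (x,y),h in zip(cs,(24,40,44)):
        t=cv2.resize(im[y-h:y+h,x-h:x+h],(264,264),interpolation=cv2.INTER_CUBIC)
        t=cv2.convertScaleAbs(t,alpha=1.5)
        for i in range(0,264,33): cv2.putText(t,str(round(x-h+i*2*h/264)),(i,262),0,.3,(0,255,255)); cv2.putText(t,str(round(y-h+i*2*h/264)),(0,i+4),0,.3,(0,255,255)); 
        ts.append(t)
    rows.append(np.hstack(ts))
cv2.imwrite("pics/m1.png",np.vstack(rows))
E
```

```text
(no output)
```

View pics/m1.png

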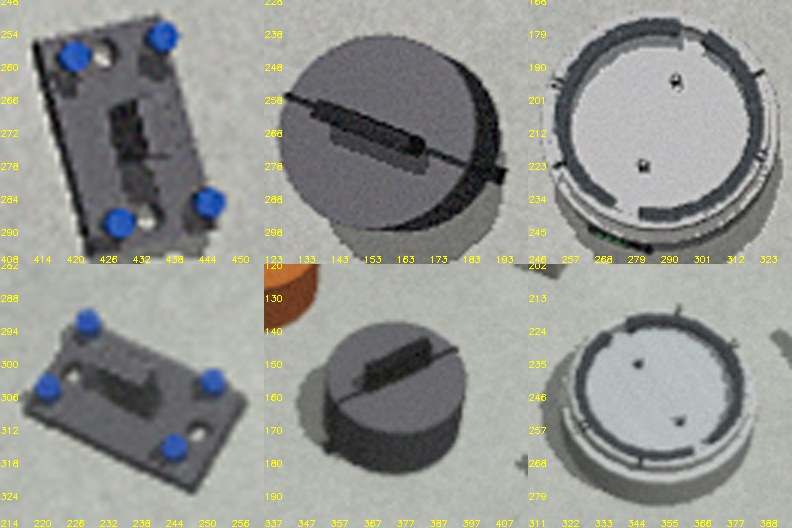

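Run:
```python
from h import *
t=imaging.get_image("top");s=imaging.get_image("scene")
def tu(tile,x,y):
    a,b,o,k=[(408,248,0,48/264),(123,228,264,80/264),(246,168,528,88/264)][tile]; return a+(x-o)*k,b+y*k
def su(tile,x,y):
    a,b,o,k=[(214,282,0,48/264),(337,120,264,80/264),(311,202,528,88/264)][tile]; return a+(x-o)*k,b+(y-264)*k
def T(l,*ps):
    R=[]
    for a,b in ps:
        X,e=tri([(t,tu(l,*a)),(s,su(l,*b))]); R.append(X); print(l,np.round(X,4),np.round(e,4))
    return np.array(R)
def ang(v): return np.degrees(np.arctan2(v[1],v[0]))
c=T(0,((75,57),(213,383)),((163,37),(175,447)),((120,222),(88,323)),((210,202),(48,388)))
print("carrier",c.mean(0),ang(c[0]+c[1]-c[2]-c[3]))
l=T(1,((369,127),(398,355)),((311,105),(365,370)),((427,148),(430,338)))
a,b=[atz(t,tu(1,*p),.094) for p in ((311,105),(427,148))]; print(a,b,ang(a-b))
p=T(2,((676,82),(679,421)),((643,166),(638,364))); print("shaker",p.mean(0),ang(p[0]-p[1]))
a,b=[atz(t,tu(2,*p),.06) for p in ((676,82),(643,166))]; print((a+b)/2,ang(a-b))
```

```text
0 [ 0.497  -0.2565  0.0288] [0.0007 0.0007]
0 [ 0.5044 -0.292   0.0295] [0.0008 0.0008]
0 [ 0.4308 -0.2696  0.0304] [0.0005 0.0005]
0 [ 0.438  -0.306   0.0298] [0.0005 0.0005]
carrier [ 0.46757342 -0.28104152  0.02962394] 11.589464326588583
1 [0.4852 0.3057 0.0934] [0.0027 0.0027]
1 [0.4827 0.3097 0.0936] [0.0304 0.0304]
1 [0.4905 0.2876 0.1225] [0.0351 0.0351]
[0.49783722 0.33843232 0.094     ] [0.4699673  0.26783362 0.094     ] 68.45760987751707
2 [0.6393 0.0195 0.0505] [0.0009 0.0009]
2 [0.5767 0.0441 0.0511] [0.0006 0.0006]
shaker [0.60797708 0.03179851 0.05081411] -21.450795144480615
[0.60531668 0.03100967 0.06      ] -21.76709175540151
```

```bash
cat >> h.py <<'E'
def delta(x,y,z,psi=None):
    """tool-frame shift to world target (turn AFTER the shift), and the roll"""
    from scipy.spatial.transform import Rotation as Ro
    o=monitor.observe(); R=Ro.from_euler("xyz",o["tool_rot"],degrees=True).as_matrix()
    d=R.T@(np.array([x,y,z])-o["tool_pos"])
    r=None if psi is None else (o["tool_rot"][2]-psi+180)%360-180
    print("clock",round(o["clock"],2),"pos",o["tool_pos"].round(4),"rot",o["tool_rot"].round(2),"F",o["ft_force"].round(1),"shift",d.round(4),"roll",r)
E
python3 -m handwheel '[[0.094,[0.038,-0.0155,0],0],[0.094,[0.038,-0.0155,0],0],[0.094,[0.038,-0.0155,0],0],[0.094,[0.038,-0.0155,0],0],[0.094,[0.038,-0.0155,0],0],[0.094,[0.038,-0.0155,0],0],[0.094,[0.038,-0.0155,0],0],[0.06,[0.038,-0.0155,0],0],[0.06,[0,0,0],6.5],[0.06,[0,0,0],6.5]]' 30
python3 - <<'E'
from h import *
d=save("wrist","w1"); print(d["camera_from_world"].round(4),d["fx"],d["cx"],d["cy"],d["k1"])
delta(.4676,-.281,.2,11.6); print(proj(d,(.4676,-.281,.052)),proj(d,(.4676,-.281,.012)))
E
```

```text
clock: 1.2
tool_pos: [0.4654, -0.2815, 0.2052]
tool_rot: [-180.0, 0.0, 11.6]
ft_force: [-0.6, -0.5, 0.4]
finger_gap: 0.777
[[ 2.008e-01 -9.796e-01 -1.000e-04 -3.701e-01]
 [ 9.542e-01  1.956e-01 -2.266e-01 -3.639e-01]
 [ 2.220e-01  4.540e-02  9.740e-01 -4.796e-01]
 [ 0.000e+00  0.000e+00  0.000e+00  1.000e+00]] 362.7293066064964 320.07703566068074 238.60805293112637 -0.07184065742134148
clock 1.25 pos [ 0.465  -0.282   0.2052] rot [-1.7999e+02  2.0000e-02  1.1360e+01] F [-0.1 -0.2  0.4] shift [ 0.0027 -0.0005  0.0052] roll -0.2361457684485515
[319.03707661 221.9631306 ] [319.14875412 214.96725178]
```

View pics/w1.png

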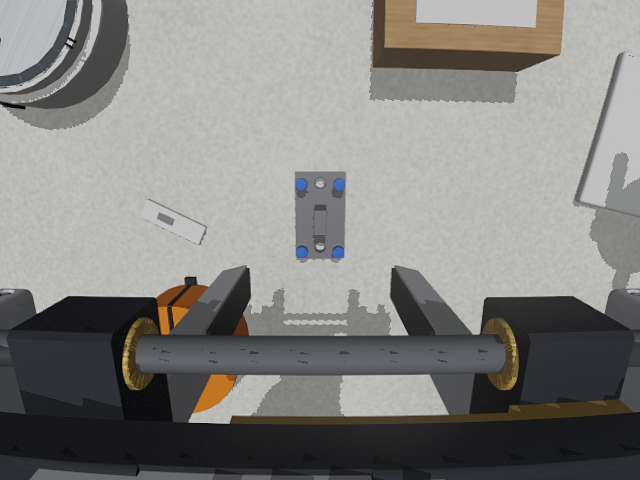

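The wrist view has the carrier square to the tool: caps at (301,184), (339,184), (302,252) and (338,252), and no other objects near it. I'll refine with the blue centroids.

Run:
```python
from h import *
d=imaging.get_image("wrist"); hsv=cv2.cvtColor(d["frame"],cv2.COLOR_RGB2HSV)
m=cv2.inRange(hsv,(100,120,60),(130,255,255)); m[:,:280]=0;m[:,360:]=0
n,_,st,c=cv2.connectedComponentsWithStats(m)
P=[];
for i in range(1,n):
    if st[i,4]>20: X=atz(d,c[i],.032);P.append(X);print(c[i].round(1),st[i,4],X.round(4))
P=np.array(sorted(P,key=lambda p:-p[0]));C=P.mean(0);v=P[:2].mean(0)-P[2:].mean(0)
psi=np.degrees(np.arctan2(v[1],v[0]));print(C,psi,np.linalg.norm(v)); delta(C[0],C[1],.020,psi)
```

```text
[300.  183.8] 112 [ 0.4968 -0.2569  0.032 ]
[338.2 183.6] 112 [ 0.5042 -0.293   0.032 ]
[301.1 251.3] 107 [ 0.4306 -0.2704  0.032 ]
[337.4 251.4] 111 [ 0.4378 -0.3063  0.032 ]
[ 0.46734014 -0.2816555   0.032     ] 11.445854978420956 0.06761194783142224
clock 1.3 pos [ 0.4648 -0.2823  0.2053] rot [-1.7999e+02  2.0000e-02  1.1760e+01] F [-0.1 -0.2 -0.2] shift [ 2.700e-03 -1.000e-04  1.853e-01] roll 0.3125272983814682
```

```bash
python3 -m handwheel '[[0.05,[0.0022,0,0.04],0],[0.05,[0,0,0.045],0],[0.05,[0,0,0.045],0],[0.05,[0,0,0.035],0],[0.05,[0,0,0.02],0],[0.05,[0,0,0],0],[0,[0,0,0],0],[0,[0,0,0],0],[0,[0,0,0],0],[0,[0,0,0],0]]' 40; python3 -m handwheel '[[0,[0,0,0],0],[0,[0,0,0],0],[0,[0,0,-0.01],0],[0,[0,0,-0.05],0],[0,[0,0,-0.05],0],[0,[0,0,-0.04],0],[0,[0,0,0],0]]'
python3 - <<'E'
from h import *
delta(.6065,.0315,.17,-21.6)
E
```

```text
clock: 2.3
tool_pos: [0.4674, -0.283, 0.0217]
tool_rot: [179.9, -0.1, 11.7]
ft_force: [0.0, -0.4, -0.1]
finger_gap: 0.227
clock: 3.0
tool_pos: [0.4701, -0.2852, 0.1771]
tool_rot: [179.4, -0.5, 11.7]
ft_force: [0.1, -1.1, -1.0]
finger_gap: 0.122
clock 3.0 pos [ 0.4701 -0.2852  0.1771] rot [179.39  -0.48  11.7 ] F [ 0.1 -1.1 -1. ] shift [ 0.1977 -0.2826  0.0057] roll 33.29593474643352
```

```bash
python3 -m handwheel '[[0,[0.007,-0.022,0],0],[0,[0.014,-0.042,0],0],[0,[0.014,-0.042,0],0],[0,[0.014,-0.042,0],0],[0,[0.014,-0.042,0],0],[0,[0.014,-0.042,0],0],[0,[0.014,-0.042,0],0],[0,[0.014,-0.042,0],0],[0,[0.007,-0.021,0],0],[0,[0,0,0],8.3]]'; python3 -m handwheel '[[0,[0,0,0],8.3],[0,[0,0,0],8.3],[0,[0,0,0],8.3],[0,[0,0,0],0],[0,[0,0,0],0]]'
python3 - <<'E'
from h import *
delta(.6065,.0315,.17,-21.6)
d=save("wrist","w2"); print(proj(d,(.6065,.0315,.05)))
E
```

```text
clock: 4.0
tool_pos: [0.5072, 0.0734, 0.169]
tool_rot: [-179.9, 0.1, 3.4]
ft_force: [-0.2, -0.9, -1.4]
finger_gap: 0.126
clock: 4.5
tool_pos: [0.5075, 0.0702, 0.1695]
tool_rot: [180.0, 0.1, -21.3]
ft_force: [0.4, -0.6, -1.2]
finger_gap: 0.125
clock 4.5 pos [0.5075 0.0702 0.1695] rot [ 1.7995e+02  9.0000e-02 -2.1350e+01] F [ 0.4 -0.6 -1.2] shift [ 0.1063 -0.     -0.0006] roll 0.25318397042181573
[317.7845762  100.25986892]
```

View pics/w2.png

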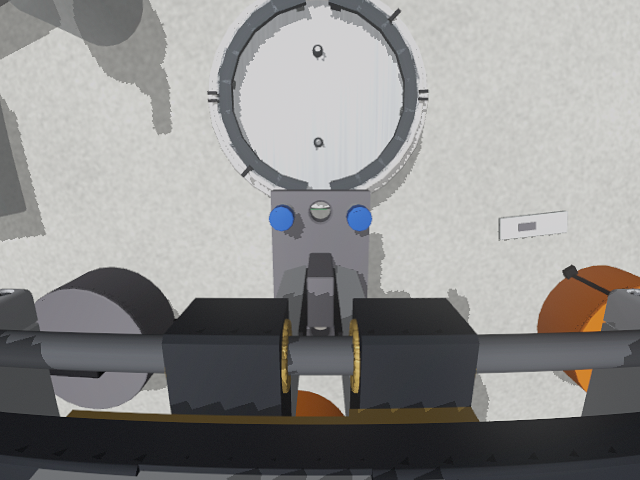

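The pegs are at (317,49) and (318,142), and the carrier's front hole is at (320,209). Caps are at (281,218) and (359,218), and the half rib is at (395,15). I'll get sub-pixel values now.

Run:
```python
from h import *
t=imaging.get_image("top"); d=imaging.get_image("wrist"); g=cv2.cvtColor(d["frame"],cv2.COLOR_RGB2GRAY)
hsv=cv2.cvtColor(d["frame"],cv2.COLOR_RGB2HSV); m=cv2.inRange(hsv,(100,120,60),(130,255,255)); 
n,_,st,c=cv2.connectedComponentsWithStats(m); o=monitor.observe(); zc=o["tool_pos"][2]-.020
print([(c[i].round(1).tolist(),st[i,4]) for i in range(1,n) if st[i,4]>50])
caps=np.array([atz(d,c[i],zc+.0325) for i in range(1,n) if st[i,4]>200]); print("caps mid",caps.mean(0))
h=g[198:222,305:335]; print("hole"); 
mm=np.zeros_like(g); mm[196:224,304:336]=1
for (u,v) in ((317,49),(318,142)):
    w=g[v-10:v+12,u-10:u+11]; print(w[::1].tolist() if 0 else '\n'.join(''.join('%4d'%x for x in r) for r in w[2:20,2:18]))
```

```text
[([281.1, 217.9], np.int32(486)), ([358.7, 217.7], np.int32(499))]
caps mid [0.54046736 0.05574067 0.18260237]
hole
 209 208 208 208 208 209 209 208 208 208 209 208 209 208 208 209
 208 208 209 208 208 209 208 208 209 209 208 209 208 208 208 209
 209 209 208 208 209 209 209 209 210 209 209 209 209 209 209 208
 208 209 208 208 209 211 212 213 214 213 212 211 209 209 209 208
 208 208 208 209 212 206 172 158 151 154 176 205 212 210 208 209
 209 208 209 211 206 157  88  83  97  89  93 144 194 212 210 209
 209 209 210 204 152  84 122 189 207 196 146  68 130 192 211 209
 208 209 211 201  99  82 162 214 213 213 194 116  63 173 214 210
 208 209 212 201  65 129 199 213 210 212 205 156  56 144 200 211
 209 210 206 169  65 108 184 216 212 215 209 160  57 105 187 212
 208 210 207 169  65  72 132 201 218 200 131  74  61 107 188 213
 208 209 207 172  63  72  71  75  93  93  64  65  61 108 186 212
 209 210 213 202  59  70  73  70  70  67  68  67  61  99 140 184
 208 209 212 201  81  66  69  71  70  69  69  65  60 106 144 149
 209 208 211 203 125  59  67  68  68  67  65  62  64 144 169 148
 209 209 
[... 655 characters left out ...]
88  85  85 143 191 203 185 132  96  93 179 213 208
 209 209 208 177  69  97 135 151 151 153 149 118  58 169 214 209
 209 210 206 168  67 107 145 153 154 156 138  89  63 171 215 209
 209 209 211 189  95 102 136 142 146 141 119  74  69 154 205 210
 208 209 210 197 138  67  76 100 109  92  73  64  81 126 185 211
 208 208 209 206 173  83  66  67  67  64  60 106 140 143 170 199
 208 209 208 209 193 122 100  93  95 110 142 186 183 146 164 195
 208 209 208 208 202 171 137 160 184 187 200 214 203 184 198 209
 208 208 208 207 209 191 143 166 200 213 211 210 210 210 209 207
 209 209 207 207 208 200 184 186 196 210 209 209 209 209 208 206
 209 208 207 206 206 207 209 210 210 209 208 209 208 209 208 206
```

Run:
```python
from h import *
d=imaging.get_image("wrist"); os=[monitor.observe()]; os+= [0]*0
o=os[0]; print(o["tool_pos"],o["tool_rot"],o["clock"])
psi=np.radians(-21.5); ex=np.array([np.cos(psi),np.sin(psi)]); ey=np.array([np.sin(psi),-np.cos(psi)])
T=d["camera_from_world"]; cam=-T[:3,:3].T@T[:3,3]
zc=.1495
caps=[atz(d,p,zc+.0325)[:2] for p in ((281.1,217.9),(358.7,217.7))]
pegs=[atz(d,p,.060)[:2] for p in ((317.2,49.2),(318.0,142.2))]
q=lambda p:np.round([(p-cam[:2])@ex,(p-cam[:2])@ey],4)
print("cam->tcp",q(o["tool_pos"][:2]))
print("caps",[q(p) for p in caps],"sep",np.linalg.norm(caps[0]-caps[1])); v=caps[1]-caps[0];print("carrier yaw",np.degrees(np.arctan2(v[1],v[0]))+90)
print("pegs",[q(p) for p in pegs],np.linalg.norm(pegs[0]-pegs[1])); v=pegs[0]-pegs[1]; print("pegyaw",np.degrees(np.arctan2(v[1],v[0]))); print("mid",np.mean(pegs,0),q(np.mean(pegs,0)))
print("hole rim", q(atz(d,(320,209),zc+.012)[:2]))
```

```text
[0.50803671 0.07017186 0.17023289] [ 1.79985609e+02  1.52518977e-02 -2.14521086e+01] 4.7
cam->tcp [-0.0644 -0.0015]
caps [array([-0.029 , -0.0181]), array([-0.0289,  0.0183])] sep 0.036354744535311234
carrier yaw -21.296853352302534
pegs [array([ 0.0774, -0.002 ]), array([ 0.0094, -0.0014])] 0.06798033872828706
pegyaw -20.991632976594953
mid [0.60842216 0.03089807] [ 0.0434 -0.0017]
hole rim [-0.0279  0.0001]
```

```bash
python3 -m handwheel '[[0,[0.0264,-0.0018,0],0],[0,[0.04,0,0],0],[0,[0.04,0,0],-0.3],[0,[0,0,0.03],0],[0,[0,0,0.035],0],[0,[0,0,0.02],0],[0,[0,0,0],0],[0,[0,0,0],0]]'
python3 - <<'E'
from h import *
delta(.6084,.0309,.085,-21)
d=imaging.get_image("wrist"); f=d["frame"][:,:,::-1]
t=cv2.resize(f[150:270,240:400],(800,600),interpolation=cv2.INTER_CUBIC); cv2.imwrite("pics/w3.png",t)
E
```

```text
clock: 5.5
tool_pos: [0.6081, 0.0328, 0.0857]
tool_rot: [180.0, -0.0, -21.2]
ft_force: [-0.2, 0.1, -1.3]
finger_gap: 0.122
clock 5.5 pos [0.6081 0.0328 0.0857] rot [180.   -0.  -21.2] F [-0.2  0.1 -1.3] shift [0.001  0.0017 0.0007] roll -0.19658292369058472
```

View pics/w3.png

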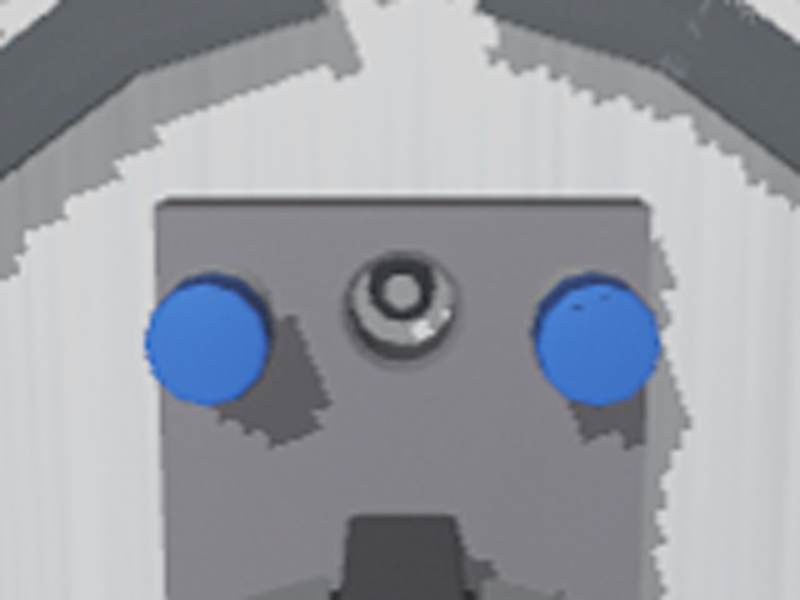

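Run:
```python
from h import *
d=imaging.get_image("wrist");z=monitor.observe()["tool_pos"][2]
a=atz(d,(240+402/5,150+291/5),.060);b=atz(d,(240+402/5,150+304/5),z-.008)
e=np.radians(-21.2);v=(a-b)[:2];print(v@[np.cos(e),np.sin(e)],v@[np.sin(e),-np.cos(e)],z)
```

```text
-0.0013732178062737161 1.454896846204718e-05 0.08707704018858126
```

```bash
python3 -m handwheel '[[0,[-0.0013,0,0],0],[0,[0,0,0.004],0],[0,[0,0,0.004],0],[0,[0,0,0.003],0],[0,[0,0,0.002],0],[0,[0,0,0.001],0],[0,[0,0,0],0]]'; python3 -m handwheel '[[0,[0,0,0.001],0],[0,[0,0,0.001],0],[0,[0,0,0],0]]'
```

```text
clock: 6.3
tool_pos: [0.6066, 0.0334, 0.0714]
tool_rot: [180.0, 0.0, -21.2]
ft_force: [1.1, -0.4, -1.8]
finger_gap: 0.125
clock: 6.6
tool_pos: [0.6067, 0.0334, 0.0712]
tool_rot: [-180.0, -0.1, -21.2]
ft_force: [-2.6, -0.0, 7.5]
finger_gap: 0.124
```

```bash
python3 -m handwheel '[[0.03,[0,0,0],0],[0.04,[0,0,0],0],[0.04,[0,0,0],0],[0.04,[0,0,-0.01],0],[0.04,[0,0,-0.04],0],[0.06,[0,0,-0.05],0],[0.06,[0,0,-0.04],0],[0.06,[0,0,0],0]]'
python3 - <<'E'
from h import *
d=imaging.get_image("wrist");t=imaging.get_image("top"); delta(.4852,.303,.21,68.5)
def caps(d,box):
    hsv=cv2.cvtColor(d["frame"],cv2.COLOR_RGB2HSV); m=cv2.inRange(hsv,(100,120,50),(130,255,255))
    k=np.zeros_like(m);x0,y0,x1,y1=box;k[y0:y1,x0:x1]=1;m=m*k
    n,_,st,c=cv2.connectedComponentsWithStats(m);return [c[i] for i in range(1,n) if st[i,4]>8]
a=caps(d,(220,120,420,330));b=caps(t,(240,165,340,250));print(a,b)
key=lambda d:(lambda p:tuple(np.round(atz(d,p,.083)[:2]/.02).astype(int)))
for p in a:
    q=min(b,key=lambda q:np.linalg.norm(atz(t,q,.083)-atz(d,p,.083))); X,e=tri([(d,p),(t,q)]);print(X.round(4),np.round(e,4), atz(d,p,.083).round(4))
f=d["frame"][:,:,::-1]; cv2.imwrite("pics/w4.png",f)
E
```

```text
clock: 7.4
tool_pos: [0.6106, 0.0332, 0.217]
tool_rot: [-179.8, -0.8, -21.2]
ft_force: [0.2, -0.2, -1.1]
finger_gap: 0.621
clock 7.5 pos [0.6071 0.0334 0.211 ] rot [-1.7995e+02 -1.6000e-01 -2.1220e+01] F [-0.5  0.2 -1.1] shift [-0.2112 -0.2072  0.0006] roll -89.71537455120719
[array([300.94285714, 195.66428571]), array([343.31914894, 195.66666667]), array([301.95683453, 270.05755396]), array([342.32857143, 270.10714286])] [array([285.69230769, 189.76923077]), array([274.90909091, 217.90909091]), array([291.32, 223.72])]
[0.6451 0.038  0.0732] [0.001 0.001] [0.6456 0.0362 0.083 ]
[0.6341 0.02   0.1213] [0.0174 0.0174] [0.6323 0.002  0.083 ]
[0.5823 0.0615 0.0801] [0.0007 0.0007] [0.5829 0.0604 0.083 ]
[0.5691 0.0271 0.081 ] [0.0007 0.0007] [0.5697 0.0263 0.083 ]
```

```bash
python3 -m handwheel '[[0.08,[-0.015,-0.015,-0.02],0],[0.08,[-0.03,-0.03,0],0],[0.08,[-0.03,-0.03,0],0],[0.08,[-0.03,-0.03,0],0],[0.08,[-0.03,-0.03,0],0],[0.08,[-0.03,-0.03,0],0],[0.08,[-0.03,-0.03,0],0],[0.08,[-0.016,-0.013,0],0],[0.08,[0,0,0],-8.5],[0.08,[0,0,0],-8.5]]'; python3 -m handwheel '[[0.08,[0,0,0],-8.5],[0.08,[0,0,0],-8.5],[0.08,[0,0,0],-8.5],[0.08,[0,0,0],-8.5],[0.08,[0,0,0],-8.5],[0.08,[0,0,0],-8.5],[0.08,[0,0,0],-8.5],[0.08,[0,0,0],-8.5],[0.08,[0,0,0],-4.7],[0.08,[0,0,0],0]]'
python3 - <<'E'
from h import *
delta(.4845,.3045,.21,68.5)
d=save("wrist","w5"); print(proj(d,(.4845,.3045,.094)))
E
```

```text
clock: 8.5
tool_pos: [0.4834, 0.3041, 0.2272]
tool_rot: [179.9, 0.2, -3.8]
ft_force: [-0.8, 0.2, 0.9]
finger_gap: 0.852
clock: 9.5
tool_pos: [0.4841, 0.3032, 0.2274]
tool_rot: [-179.8, 0.2, 68.5]
ft_force: [-1.0, -0.0, 0.2]
finger_gap: 0.852
clock 9.5 pos [0.4841 0.3032 0.2274] rot [-179.84    0.18   68.47] F [-1.  -0.   0.2] shift [ 0.0015 -0.0001  0.0174] roll -0.03048220801719026
[321.11948358 226.3690988 ]
```

View pics/w5.png

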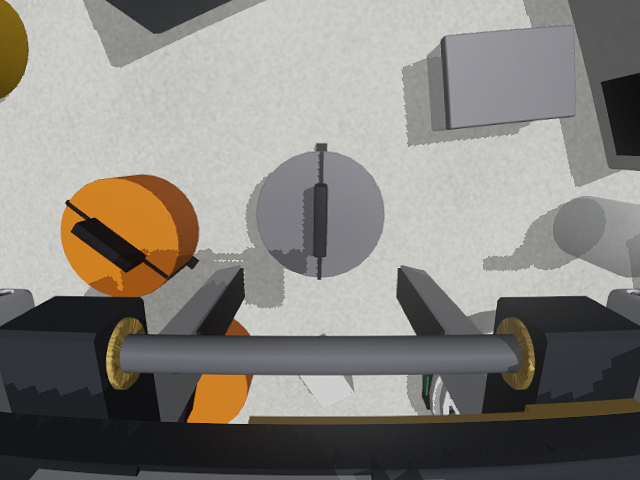

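The lid's bar runs from (321,183) to (320,257), so it is already in line with the tool. The cap circle is centred near (320.5,214.5), and the orange lid is clear on the left.

Run:
```python
from h import *
d=imaging.get_image("wrist"); g=cv2.cvtColor(d["frame"],cv2.COLOR_RGB2GRAY)
m=((g<60)*255).astype(np.uint8);k=np.zeros_like(m);k[180:262,300:340]=1;m*=k
n,_,st,c=cv2.connectedComponentsWithStats(m);i=1+np.argmax(st[1:,4]);print(st[i],c[i])
ys,xs=np.nonzero(_==i)
L=[];
for y in range(186,256,4):
    r=xs[ys==y]; L.append((r.min(),r.max()))
print(L)
P={n:atz(d,p,z) for n,p,z in (("circ",(320.5,214.5),.064),("b1",(321.5,183),.094),("b2",(320.5,257),.094))}
for n,p in P.items(): print(n,p.round(4))
v=P["b1"]-P["b2"];print(np.degrees(np.arctan2(v[1],v[0])),np.linalg.norm(v)); delta(*P["circ"][:2],.07)
```

```text
[313 183  14  79 832] [319.21274038 223.47475962]
[(np.int64(315), np.int64(326)), (np.int64(314), np.int64(326)), (np.int64(314), np.int64(326)), (np.int64(314), np.int64(326)), (np.int64(314), np.int64(326)), (np.int64(314), np.int64(326)), (np.int64(314), np.int64(326)), (np.int64(314), np.int64(325)), (np.int64(314), np.int64(325)), (np.int64(314), np.int64(326)), (np.int64(314), np.int64(325)), (np.int64(314), np.int64(325)), (np.int64(314), np.int64(325)), (np.int64(313), np.int64(325)), (np.int64(313), np.int64(325)), (np.int64(313), np.int64(325)), (np.int64(313), np.int64(325)), (np.int64(313), np.int64(325))]
circ [0.4862 0.31   0.064 ]
b1 [0.499  0.3397 0.094 ]
b2 [0.4739 0.2787 0.094 ]
67.64424707430769 0.06591074847654937
clock 9.6 pos [0.4845 0.3033 0.228 ] rot [-1.7989e+02  1.2000e-01  6.8380e+01] F [0.3 0.5 0.1] shift [ 0.0072 -0.0005  0.158 ] roll None
```

```bash
python3 -m handwheel '[[0.05,[0.0065,0,0.03],0.7],[0.05,[0,0,0.045],0],[0.05,[0,0,0.045],0],[0.05,[0,0,0.029],0],[0.05,[0,0,0.01],0],[0.05,[0,0,0],0],[0.02,[0,0,0],0],[0,[0,0,0],0],[0,[0,0,0],0],[0,[0,0,0],0]]' 60; python3 -m handwheel '[[0,[0,0,0],0],[0,[0,0,0],0],[0,[0,0,-0.005],0],[0,[0,0,-0.03],0],[0,[0,0,-0.04],0],[0,[0,0,-0.04],0],[0,[0,0,-0.02],0],[0,[0,0,0],0]]'
python3 - <<'E'
from h import *
delta(.6067,.0334,.21,158.6)
E
```

```text
clock: 10.6
tool_pos: [0.4882, 0.31, 0.0716]
tool_rot: [179.9, -0.1, 67.8]
ft_force: [0.2, 0.6, 0.1]
finger_gap: 0.228
clock: 11.4
tool_pos: [0.4895, 0.3105, 0.2088]
tool_rot: [179.7, -0.3, 67.8]
ft_force: [0.9, 0.5, -3.4]
finger_gap: 0.125
clock 11.4 pos [0.4895 0.3105 0.2088] rot [179.71  -0.29  67.79] F [ 0.9  0.5 -3.4] shift [-0.2122  0.2132 -0.0012] roll -90.81232828992128
```

```bash
python3 -m handwheel '[[0,[-0.01,0.01,-0.01],0],[0,[-0.02,0.02,0],0],[0,[-0.03,0.03,0],0],[0,[-0.03,0.03,0],0],[0,[-0.03,0.03,0],0],[0,[-0.03,0.03,0],0],[0,[-0.03,0.03,0],0],[0,[-0.02,0.02,0],0],[0,[-0.012,0.013,0],0],[0,[0,0,0],-5]]'; python3 -m handwheel '[[0,[0,0,0],-8.5],[0,[0,0,0],-8.5],[0,[0,0,0],-8.5],[0,[0,0,0],-8.5],[0,[0,0,0],-8.5],[0,[0,0,0],-8.5],[0,[0,0,0],-8.5],[0,[0,0,0],-8.5],[0,[0,0,0],-8.5],[0,[0,0,0],-8.5]]'
 python3 -m handwheel '[[0,[0,0,0],-0.8],[0,[-0.02,0,0],0],[0,[-0.04,0,0],0],[0,[-0.03,0,0],0],[0,[-0.01,0,0],0],[0,[0,0,0],0],[0,[0,0,0],0]]'
python3 - <<'E'
from h import *
delta(.6067,.0334,.21,158.6)
d=save("wrist","w6"); print(proj(d,(.608,.031,.065)))
E
```

```text
clock: 12.4
tool_pos: [0.6048, 0.0298, 0.2136]
tool_rot: [-179.9, 0.1, 72.7]
ft_force: [0.3, 1.3, -2.4]
finger_gap: 0.121
clock: 13.4
tool_pos: [0.6036, 0.0331, 0.2141]
tool_rot: [-179.9, -0.2, 158.2]
ft_force: [0.3, -1.0, -3.0]
finger_gap: 0.123
clock: 14.1
tool_pos: [0.6962, -0.003, 0.2148]
tool_rot: [-180.0, -0.2, 158.5]
ft_force: [-0.6, 0.3, -1.3]
finger_gap: 0.126
clock 14.1 pos [ 0.6962 -0.003   0.2148] rot [-1.7998e+02 -1.7000e-01  1.5854e+02] F [-0.6  0.3 -1.3] shift [0.0966 0.0012 0.0051] roll -0.05969955407249472
[321.43228161 121.8134599 ]
```

View pics/w6.png

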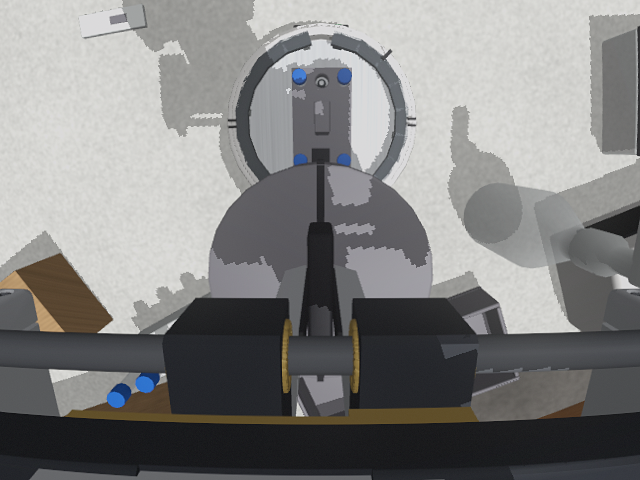

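The carrier is seated, with its front peg showing in the hole at (321,83). Caps are at (299,76), (344,76), (300,159) and (344,159). The gap is near (321,38), the lid's front lug near (320,155) and its bar end at (320,223).

Run:
```python
from h import *
d=imaging.get_image("wrist"); o=monitor.observe()
T=d["camera_from_world"]; cam=-T[:3,:3].T@T[:3,3]; psi=np.radians(158.55); ex=np.array([np.cos(psi),np.sin(psi)]); ey=np.array([np.sin(psi),-np.cos(psi)])
def q(uv,z): p=atz(d,uv,z)[:2]-cam[:2]; return np.round([p@ex*1e3,p@ey*1e3],1)
hsv=cv2.cvtColor(d["frame"],cv2.COLOR_RGB2HSV); m=cv2.inRange(hsv,(100,120,50),(130,255,255));m[:,:280]=0;m[:,360:]=0;m[180:]=0
n,_,st,c=cv2.connectedComponentsWithStats(m)
for i in range(1,n):
    if st[i,4]>40: print("cap",c[i].round(1),st[i,4],q(c[i],.0825))
p=o["tool_pos"][:2]-cam[:2];print("tcp",p@ex,p@ey,o["tool_pos"],"z0",cam[2])
zb=.2135-.070
print("lug outer",q((320.5,149),zb+.006),"top L,R",q((208.5,265),zb+.064),q((433,265),zb+.064),"front",q((320.5,163),zb+.064),"barend",q((320,223),zb+.094),"gap",q((320.8,38),.065),"ribs",q((232,124),.067),q((411,121),.067),"peg",q((321.3,83),.06))
f=d["frame"][:,:,::-1]
a=cv2.resize(f[20:170,220:420],(800,600),interpolation=cv2.INTER_CUBIC); cv2.imwrite("pics/w6c.png",a)
```

```text
cap [298.5  76.1] 179 [ 63.8 -17.7]
cap [344.1  75.8] 164 [64.1 19.3]
cap [299.6 159. ] 111 [ -2.7 -17.5]
cap [343.5 159.3] 119 [-2.9 19.6]
tcp -0.06530886577104639 0.0016256584132588736 [ 0.69621702 -0.0028513   0.21558886] z0 0.3948486527192236
lug outer [4.4 0.1] top L,R [-57.7 -60.7] [-57.6  61.2] front [-3.6  0.1] barend [-29.   -0.1] gap [98.3  0.4] ribs [ 27.6 -77.2] [30.2 79.2] peg [62.6  0.8]
```

View pics/w6c.png

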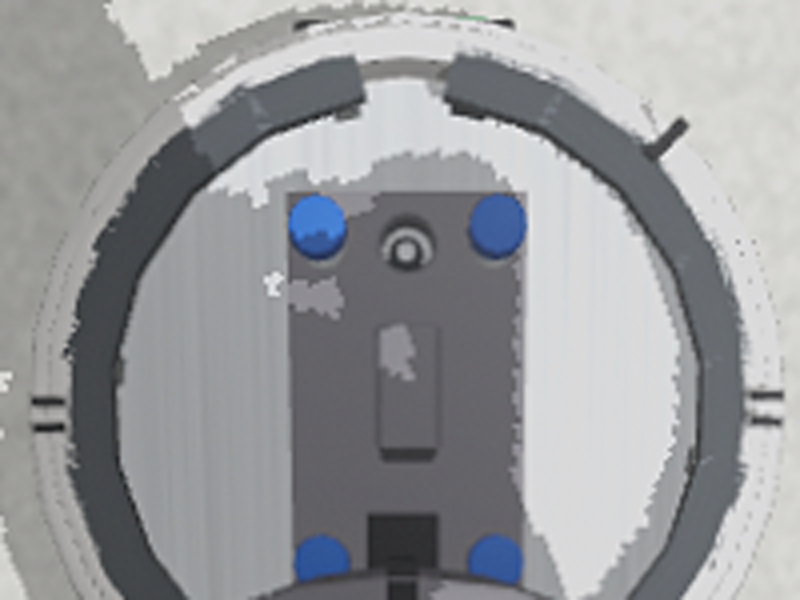

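```bash
python3 -m handwheel '[[0,[0.02,0.001,0],0],[0,[0.04,0,0],-0.5],[0,[0.024,0,0],0],[0,[0.01,0,0],0],[0,[0,0,0.02],0],[0,[0,0,0.03],0],[0,[0,0,0.023],0],[0,[0,0,0],0],[0,[0,0,0],0]]'
python3 - <<'E'
from h import *
delta(.6067,.0334,.14,159)
d=imaging.get_image("wrist"); f=d["frame"][:,:,::-1]
cv2.imwrite("pics/w7.png",cv2.resize(f[80:260,200:440],(800,600),interpolation=cv2.INTER_CUBIC))
E
```

```text
clock: 15.1
tool_pos: [0.6109, 0.0313, 0.143]
tool_rot: [180.0, 0.0, 159.1]
ft_force: [0.4, 0.3, -2.0]
finger_gap: 0.123
clock 15.1 pos [0.6109 0.0313 0.143 ] rot [1.8000e+02 4.0000e-02 1.5908e+02] F [ 0.4  0.3 -2. ] shift [0.0046 0.0005 0.003 ] roll 0.07885990583909575
```

View pics/w7.png

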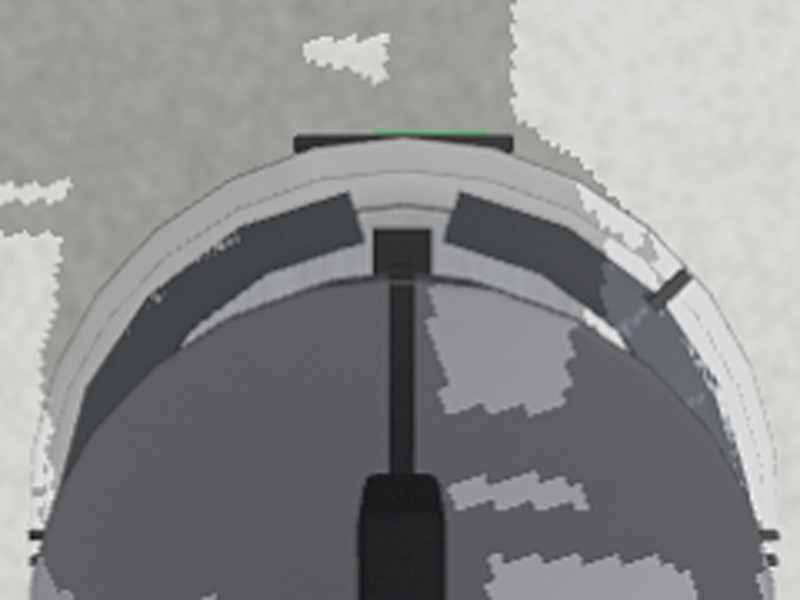

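Run:
```python
from h import *
d=imaging.get_image("wrist"); z=monitor.observe()["tool_pos"][2]; print(z)
T=d["camera_from_world"]; cam=-T[:3,:3].T@T[:3,3]; psi=np.radians(159); ex=np.array([np.cos(psi),np.sin(psi)]); ey=np.array([np.sin(psi),-np.cos(psi)])
def q(c,z): p=atz(d,(200+c[0]*.3,80+c[1]*.3),z)[:2]-cam[:2]; return np.round([p@ex*1e3,p@ey*1e3],1)
print("lug",q((402.5,231),z-.064),"collar in",q((405,207),.065),"flange ends inner",q((362,241),.065),q((446,241),.065),"outer",q((350,192),.065),q((460,192),.065))
print("rib",q((670,290),.067), "twin",q((36,548),.067),q((770,548),.067),"barend",q((402,475),z+.024),"front",q((402,277),z-.006))
```

```text
0.1442203066232029
lug [3.  0.5] collar in [8.1 1. ] flange ends inner [ 1.1 -7.9] [1.2 9.6] outer [ 11.1 -10.3] [11.1 12.4]
rib [-8.6 56.5] twin [-64.5 -79.9] [-64.3  81.5] barend [-29.1   0.3] front [-4.5  0.3]
```

```bash
python3 -m handwheel '[[0,[0.0022,0.0004,0],0],[0,[0,0,0.003],0],[0,[0,0,0.003],0],[0,[0,0,0.003],0],[0,[0,0,0.003],0],[0,[0,0,0],0]]'; python3 -m handwheel '[[0,[0,0,0.003],0],[0,[0,0,0.003],0],[0,[0,0,0.002],0],[0,[0,0,0],0]]'
```

```text
clock: 15.8
tool_pos: [0.6081, 0.0325, 0.1297]
tool_rot: [-180.0, -0.1, 159.1]
ft_force: [-0.7, 0.1, -2.9]
finger_gap: 0.121
clock: 16.2
tool_pos: [0.6082, 0.0325, 0.122]
tool_rot: [-180.0, -0.0, 159.1]
ft_force: [-0.4, -0.8, -2.5]
finger_gap: 0.12
```

```bash
python3 -m handwheel '[[0,[0,0,0.001],0],[0,[0,0,0.001],0],[0,[0,0,0],0]]';python3 -m handwheel '[[0,[0,0,0.001],0],[0,[0,0,0],0]]'
```

```text
clock: 16.5
tool_pos: [0.6088, 0.0325, 0.1211]
tool_rot: [180.0, 0.1, 159.1]
ft_force: [-1.1, 0.1, 1.3]
finger_gap: 0.121
clock: 16.7
tool_pos: [0.6088, 0.0325, 0.121]
tool_rot: [180.0, 0.1, 159.1]
ft_force: [-2.4, 0.4, 5.7]
finger_gap: 0.127
```

```bash
python3 -m handwheel '[[0,[0,0,0],2],[0,[0,0,0],3],[0,[0,0,0],4],[0,[0,0,0],4],[0,[0,0,0],4],[0,[0,0,0],4],[0,[0,0,0],4],[0,[0,0,0],4],[0,[0,0,0],4],[0,[0,0,0],0]]'; python3 -m handwheel '[[0,[0,0,0],4],[0,[0,0,0],4],[0,[0,0,0],3],[0,[0,0,0],1],[0,[0,0,0],0],[0,[0,0,0],0]]'
python3 - <<'E'
from h import *
delta(.6088,.0325,.121,114); print(monitor.observe()["torque"])
d=save("wrist","w8"); t=save("top","t8")
a=cv2.resize(d["frame"][70:310,180:460,::-1],(460,394),interpolation=cv2.INTER_CUBIC)
b=cv2.convertScaleAbs(cv2.resize(t["frame"][155:260,245:335,::-1],(338,394),interpolation=cv2.INTER_CUBIC),alpha=1.4)
cv2.imwrite("pics/m8.png",np.hstack([a,b]))
E
```

```text
clock: 17.7
tool_pos: [0.6094, 0.0325, 0.121]
tool_rot: [179.9, 0.1, 126.1]
ft_force: [-0.7, -0.5, 5.3]
finger_gap: 0.121
clock: 18.3
tool_pos: [0.6094, 0.0325, 0.121]
tool_rot: [179.9, 0.1, 114.2]
ft_force: [0.2, 0.5, 4.4]
finger_gap: 0.123
clock 18.3 pos [0.6094 0.0325 0.121 ] rot [1.7987e+02 9.0000e-02 1.1417e+02] F [0.2 0.5 4.4] shift [ 0.0003 -0.0006  0.    ] roll 0.1659776255561951
[0.02430286 0.19948079 0.4088954 ]
```

View pics/m8.png

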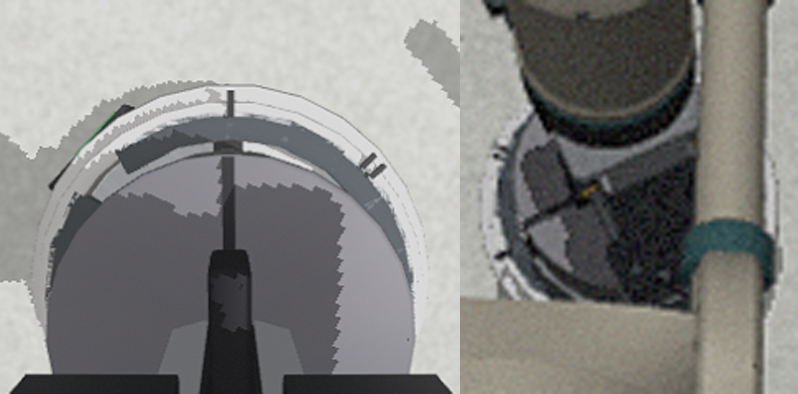

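The crop shows the lid's bar line (u≈230) pointing straight at the single rib (231,103), the lug under the flange, and the twin ribs still well away at (372,165). I'll hold briefly, recheck and hand in.

```bash
python3 -m handwheel '[[0,[0,0,0],0],[0,[0,0,0],0],[0,[0,0,0],0],[0,[0,0,0],0],[0,[0,0,0],0]]'; python3 -c "
from plant import env
print(env.hand_in())"
```

```text
clock: 18.9
tool_pos: [0.6094, 0.0325, 0.121]
tool_rot: [179.9, 0.1, 114.2]
ft_force: [-0.5, 1.2, 5.1]
finger_gap: 0.123
the job is handed in; nothing more can be done
None
```

I seated the carrier on the pegs and lowered the lid through the gaps onto the deck. I then twisted it clockwise by 45° and handed in at 18.9 s while still gripping it there at 60 N.

- **Carrier:** it met firm contact at seated height. Its front peg showed in the hole, and three of the four caps triangulated 73–81 mm up, against about 83 mm expected. The fourth gave no valid reading because I could not match it between the two cameras.
- **Lid:** it rested on the deck with a push of about 5 N. The last wrist picture shows the lug under the flange and the bar line on the single-rib mark to within about 1°. The twin ribs are well away, and no click was approached.
- **Twist:** the tool yaw went from 159.1° to 114.2° and held steady over the final half second. The wrist moment was about 0.41 N m, above the 0.23 N m spring value, which I put down to friction.
- **Calibration:** the wrist camera's positions were off by 1–2 mm against the arm's own. I corrected this with a close look before each insertion.
- **Other things:** I touched nothing else on the table, but I did not measure those objects again at the end.

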